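# Take the cap out of the clamp and snap it onto the jar's spout

### The arm

A 6-joint arm with a two-finger parallel gripper is mounted at the origin on a cart in front of the work surface, level with it; the furniture and walls round the work are solid. World frame = base frame: x ahead of the robot, y to its left, z up, the work surface at z = 0. Lengths are in mm, angles in rad, forces in N, time in s.
With the tool pointing down it reaches from about 350 to 775 mm from the base axis. Payload 7.3 kg.
Tool frame: the origin (TCP) lies midway between the tips of the shut fingers; the grasp point (between the pads) lies 19 mm behind it; z points along the fingers, y is the line along which they close (so a half turn about z gives the same grasp; the last joint's range is limited). The gripper opens to 92 mm and grips with 3 to 60 N. Pads are 19 mm wide; open, the fingers measure 130 mm over their backs; the gripper's body (75 mm by 190 mm) begins 47 mm behind the grasp point.
Start: joints at [-1.254, 0.342, 1.524, -0, 1.275, -0.146], TCP at [234.413, -469.782, 226.741] pointing down, gripper open.
Joint ranges: [-2.53, 2.53], [-0.77, 2.02], [0.04, 2.7], [-1, 4.14], [0.28, 2.66], [-3.11, 3.11]. Speed limits (rad/s): [2.57, 2.57, 3.14, 3.14, 3.14, 3.14].

### API

Orientations are given as [roll, pitch, yaw] about the fixed x, y, z axes, in that order (R = Rz(yaw) Ry(pitch) Rx(roll)).
In Python, from plant import readout, vision, order, models gives the robot as it stands. The module is installed in compiled form; this text tells all that it offers.
- The arm moves only by the tool step_arm, never from a script. Its argument "series" is text: rows parted by semicolons, each of 7 numbers parted by spaces: the gripper's target within -1 to 1 (shut at 1, half-way at 0, fully open at -1), then the shift along the tool's x, y, z each as a share of 80 mm, from -1 to 1, then the turn, a rotation vector about the tool's x, y, z each as a share of 2 pi rad, from -1 to 1. In form: jaw x y z ax ay az; .... A call has 1 to 20 rows; each row is the pose to reach, as a shift and turn from the pose commanded when the call began, along the tool's axes at that moment, turning the shorter way round; what a row does not reach only later rows make up. A row lasts 1/10 s, in which the tool goes at most 50 mm and 8.59 degrees, less where a joint would pass 70% of its speed; a pose out of reach is approached as far as the arm can. A call with a number of a shift or a turn outside -1 to 1 is refused whole. A call with a gripper value outside its range is refused whole. The fingers move at their own pace and stop on an object; the grip force is fixed at half the most. Time passes only in rows, so rows that repeat a pose let the fingers close. It gives the time, the measured TCP pose, the force, the opening and the grip force at its end, in the units of the state.
- readout.get_obs(): the state, without advancing time (a new reading comes with each control period).
- vision.capture(name): name is "scene" or "top" or "wrist"; returns a dict with "frame" (400x640x3 uint8, red, green, blue), "depth" (400x640 float32, mm along the optical axis (not along the pixel's ray), 0 where there is no reading), "fovy" (degrees; the focal length in pixels is half the picture's height over the tangent of half this angle, whatever the lens; pixels are square), "cx", "cy" (the principal point, pixels), "k1" (the pictures are not rectified: a ray, as slopes to the right and down, at radius r is drawn at 1 + k1 r^2 times it, then the intrinsics apply), "rvec" (rotation vector, rad) and "tvec" (3), from world to camera coordinates, as OpenCV has them; the wrist camera has in their place "mount" (4x4, takes a point from camera to tool coordinates, whose origin is the TCP and whose axes are the flange's). Camera axes: x right, y down, z forward; pixel columns grow to the right and rows downward; lengths in mm; the calibration is good to about 2 mm. A picture is of the moment at which its call begins: read the wrist's pose just before it.
- order.close_job(): hands the job in; it is judged then, once.
Trained networks look in a picture, given as the dict that the camera call returned (one of the last four; its "shot" number tells which), for a name from the list of things; names that differ only in an ending like _2 or _b are one class to them, and where a whole thing is asked for, a point or a joint stands for the part that bears it (a point fixed in the world has none). Each returns a list of dicts, best first, with "p" (0 to 1); they miss things now and then, are a little off and sometimes report something else, mostly with a low value. They report only what shows in the picture. A call takes as long as a camera call. They do not tell look-alikes from the thing itself.
- models.look_for(picture, thing): "position" ([column, row] in pixels, amid what is visible of it).
- models.pinpoint(picture, thing): "position" ([column, row] in pixels: a listed point, or the origin of a listed thing).
The state is a dict: "time": time; "joint_positions": joint angles; "dq": joint speeds; "tau": joint torques, N m; "tool_pos": TCP position; "tcp_rot": TCP orientation; "contact_force": force on the tool from outside, world axes, zero at the start; "moment": the same for the moment, N m; "grip_width": finger opening in mm; "finger_force": force on a finger pad.
Only numpy, scipy, OpenCV 4.12 (cv2) and the standard library are available. Lean on these libraries where they do the work, as an engineer would, in place of code of your own. Each camera call takes 0.05 s, during which the arm holds its last target. There are 200 camera calls.

### The job

Slide the jaw of the small clamp all the way open, lift the red snap cap out, and press it straight down onto the metal spout of the jar until it clicks and sits fully home. Do not let go and do not back off after the click: finish with the fingers still on the cap, pressing it down with about 10 N, the jar standing upright and the jaw left open. Leave the two shaker mills and the glass standing where they are.

Things in the scene. Friction and masses are not known exactly. Their poses are not given: they have to be found in the camera images.
- vise: Small clamp, fixed: wooden base 84 x 215 x 12 mm, grey jaws. Origin: underside, exactly below the cap's seat; z up. The base runs from 70 mm on its -y side to 145 mm on its +y side. The fixed jaw (64 mm wide, top 34 mm above the worktop) is on the cap's -y side, the sliding jaw on its +y side.
- vise_jaw (a joint): Opening of the sliding jaw in m: 0 shut, 0.05 fully open (stop). It slides along the clamp's +y with little friction (1.5 N) and stays where left; at the start it is 0 to 4 mm open. The jaw is 64 mm wide, 52 mm long, top 47 mm above the worktop; shut, a lip on it overhangs the cap's shoulder by about 6 mm and keeps the cap down.
- jaw_tab (a point): Centre of the blue upright tab on the sliding jaw, to pull or push it by: 36 mm wide (clamp x), 12 mm thick (clamp y), standing on the jaw from 47 to 80.5 mm above the worktop. With the jaw shut it is 70.5 mm from the cap's axis towards the clamp's +y. Moves with the jaw.
- cap_center (a point): Point on the axis of the loose snap cap (50 g, 52 mm tall), half-way up, 26 mm above its lower rim; z is its axis, up. Lower part: red round skirt, 45 mm across, 28 mm tall. Upper part: white round grip knob, 24 mm across, 24 mm tall, standing on the skirt from 2 to 26 mm above this point.
- spout_top (a point): Centre of the top of the steel spout on the jar, 129 mm above the worktop; z up. The spout is a stud 28 mm across, 27 mm tall, its top edge bevelled to 20 mm across over 5 mm, with four spring balls standing out 4 mm from its side, centred 14 mm below the top. Fully home, the cap's roof is on the spout's top and the cap's centre point 2 mm above this point.
- jar: The jar: full, glass, grey lid, 66 x 72 mm, 102 mm tall, about 0.8 kg, loose; origin at the centre of its underside, z up. The cap slides freely over the spout for 9 mm, then the balls resist with about 7 to 12 N until the lip passes them and clicks under them: the force drops, even pulls the cap down a little, and the cap goes home with a light push.
- cap: The snap cap; origin at the centre of its lower rim, z up. The skirt is hollow from below, 24 mm deep; its mouth is 30.8 mm wide, an inner lip 4 mm high. At the start the cap stands upright on the clamp's base, its rim 12 mm above the worktop. Any turn about its axis fits the spout.
- mill_1: Bystander: small glass shaker mill with a grey top, 44 mm in diameter, 90 mm tall; origin at the centre of its underside.
- mill_2: Bystander: a second such shaker mill, 44 mm in diameter, 90 mm tall; origin at the centre of its underside.
- glass_1: Bystander: empty drinking glass, 81 mm in diameter, 92 mm tall; origin at the centre of its underside.
- cap_top: The closed top of the snap cap (roof and knob, one rigid piece with the skirt); same origin as the cap, the centre of the lower rim. Pressed fully home, its roof, 24 mm above the lower rim inside, bears on the spout's top.
Not all that is in view belongs to the job. Of the things like the cap, leave any that is blue; of the rest the smaller one is meant. What is shaped like the jar but yellow is not meant.

How it is judged:
By the outcome, as a careful person would: the job done as asked, in the order asked, and still so for the second after the job is handed in, while the arm keeps its last pose, push and grip.
It also fails if it takes over 67 s, if anything falls off the work surface, if the arm or the gripper's body presses on something with over 40 N, if the wrist force passes 120 N, or if a joint passes its speed limit or range.

## Working session

There is one attempt and no reset: what is moved stays moved. The work goes in short steps, Python scripts to look and compute and a tool call to move; the robot and the scene stay as the last step left them, time stands still between calls to the robot, and variables do not carry over. Pictures are saved under pics/ and viewed, at most 10 in all, crops included, and the job is handed in when it is done.

Besides the shell and the picture viewer there is one more tool, called after "Request:" by a JSON object that holds its "api" and its "payload", one argument or row to a line. step_arm: Moves the arm, as the interface text tells. Shift numbers are shares of 80 mm and turn numbers shares of 2 pi rad, none past 1 either way. Its arguments: {"type":"object","properties":{"series":{"type":"string"}},"required":["series"]}

```bash
mkdir -p pics
cat > h.py <<'E'
import numpy as np, cv2
from scipy.spatial.transform import Rotation as Ro
from plant import readout, vision, order, models
def K(c):
    f=200/np.tan(np.radians(c["fovy"])/2); return f
def save(c,n): cv2.imwrite(f"pics/{n}.png",c["frame"][...,::-1])
def pose(c,obs=None):
    "camera->world R,t"
    if "mount" in c:
        M=np.array(c["mount"]); R=Ro.from_euler('xyz',obs["tcp_rot"]).as_matrix(); t=np.array(obs["tool_pos"])
        return R@M[:3,:3], R@M[:3,3]+t
    R=cv2.Rodrigues(np.array(c["rvec"],float))[0]; return R.T, -R.T@np.array(c["tvec"],float).ravel()
def ray(c,p):
    f=K(c); d=np.array([(p[0]-c["cx"])/f,(p[1]-c["cy"])/f]); u=d.copy()
    for _ in range(30): u=d/(1+c["k1"]*(u@u))
    return np.array([u[0],u[1],1.])
def at_z(c,p,z,obs=None):
    R,t=pose(c,obs); d=R@ray(c,p); return t+d*(z-t[2])/d[2]
def at_depth(c,p,obs=None):
    R,t=pose(c,obs); return t+R@ray(c,p)*c["depth"][int(round(p[1])),int(round(p[0]))]
def proj(c,P,obs=None):
    R,t=pose(c,obs); q=R.T@(np.array(P,float)-t); u=q[:2]/q[2]; u=u*(1+c["k1"]*(u@u)); return u*K(c)+[c["cx"],c["cy"]]
def tri(vs):
    A=np.zeros((3,3));b=np.zeros(3)
    for c,p,o in vs:
        R,t=pose(c,o); d=R@ray(c,p); d/=np.linalg.norm(d); M=np.eye(3)-np.outer(d,d); A+=M;b+=M@t
    return np.linalg.solve(A,b)
E
python3 - <<'E'
from h import *
o=readout.get_obs(); print({k:np.round(v,3).tolist() for k,v in o.items()})
for n in ("scene","top"):
    c=vision.capture(n); save(c,n+"0")
    print(n,c["fovy"],c["k1"],pose(c)[1])
    for th in ("cap_center","jaw_tab","spout_top","vise","jar","mill_1","glass_1"):
        for d in models.pinpoint(c,th)[:4]:
            print(th,np.round(d["position"]),round(d["p"],2),np.round(at_depth(c,d["position"])))
E
```

```text
{'time': 0.0, 'joint_positions': [-1.254, 0.343, 1.525, 0.0, 1.275, -0.146], 'dq': [-0.001, 0.0, 0.001, -0.0, -0.0, -0.001], 'tau': [0.002, -43.124, -24.421, 0.072, 0.056, -0.0], 'tool_pos': [234.287, -469.379, 226.061], 'tcp_rot': [-3.14, -0.0, 0.463], 'contact_force': [-0.487, 0.318, -0.127], 'moment': [-0.043, -0.027, 0.052], 'finger_force': 0.0, 'grip_width': 91.989}
scene 42.31137508728432 0.018495360201861988 [173.95856743 817.36189345 637.81206679]
cap_center [327. 236.] 0.93 [558. -44.  26.]
cap_center [299. 273.] 0.83 [539. 125.  46.]
cap_center [225. 265.] 0.78 [673. 170.  50.]
jaw_tab [285. 283.] 0.73 [537. 182.  64.]
spout_top [386. 194.] 0.66 [452. -99. 130.]
spout_top [365. 165.] 0.54 [ 634. -473.    0.]
vise [296. 287.] 0.73 [518. 175.  57.]
jar [384. 244.] 0.9 [442. -80.  20.]
jar [364. 214.] 0.6 [ 523. -171.   24.]
mill_1 [269. 213.] 0.79 [724. -77.  21.]
mill_1 [231. 250.] 0.58 [674. 147.  69.]
glass_1 [307. 184.] 0.77 [ 712. -251.   22.]
glass_1 [296. 288.] 0.7 [518. 177.  57.]
top 45.36963789684236 -0.062113011577920346 [ 501.95587296  -56.54564537 1168.15060307]
cap_center [310. 215.] 0.83 [559. -45.  53.]
cap_center [250. 220.] 0.74 [549.  94.  59.]
cap_center [230. 164.] 0.65 [677. 141.  73.]
jaw_tab [214. 228.] 0.75 [530. 172.  82.]
spout_top [341. 265.] 0.74 [ 447. -112.  127.]
spout_top [384. 223.] 0.71 [ 538. -206.  131.]
spout_top [248. 217.] 0.23 [555.  98.  66.]
vise [245. 218.] 0.55 [554. 106.  63.]
jar [335. 261.] 0.76 [457. -99. 128.]
mill_1 [269. 140.] 0.57 [731.  50.  81.]
mill_1 [330. 145.] 0.53 [722. -92.  70.]
glass_1 [406. 150.] 0.89 [ 722. -281.   11.]
```

View pics/scene0.png

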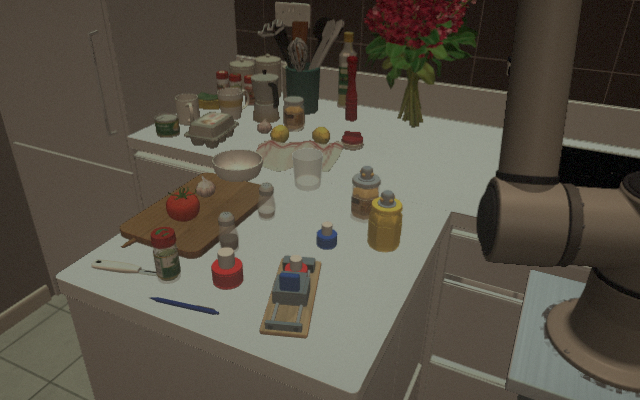

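View pics/top0.png

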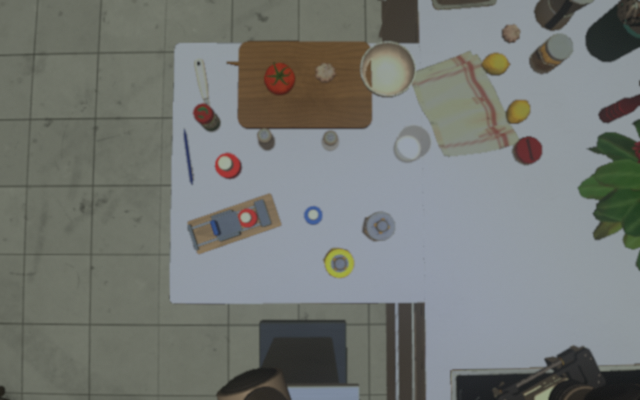

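The top view shows the yellow jar at (340,263) and the grey jar at (380,226). The cap candidates there are:
- Red at (248,217), in the clamp.
- Larger loose red at (228,165).
- Blue at (313,215).

The cap in the clamp is the smaller red one, and the grey jar is the one meant. I'll confirm both in a crop.

Run:
```python
from h import *
c=vision.capture("top"); f=c["frame"][130:290,170:430]
cv2.imwrite("pics/crop1.png",cv2.resize(f,None,fx=3,fy=3,interpolation=cv2.INTER_CUBIC)[...,::-1])
w=vision.capture("wrist"); print(np.round(w["mount"],3),w["fovy"],w["k1"])
for p,z in (((248,217),64),((228,165),64),((215,228),80),((380,226),129),((340,263),129)): print(p,at_z(c,p,z).round())
```

```text
[[-1.00000e-03 -9.64000e-01 -2.67000e-01  7.25940e+01]
 [ 1.00000e+00 -1.00000e-03 -0.00000e+00 -2.94000e-01]
 [-0.00000e+00 -2.67000e-01  9.64000e-01 -1.57145e+02]
 [ 0.00000e+00  0.00000e+00  0.00000e+00  1.00000e+00]] 63.745638077552314 -0.06743919070504081
(248, 217) [556.  99.  64.]
(228, 165) [677. 146.  64.]
(215, 228) [530. 171.  80.]
(380, 226) [ 532. -197.  129.]
(340, 263) [ 452. -110.  129.]
```

View pics/crop1.png

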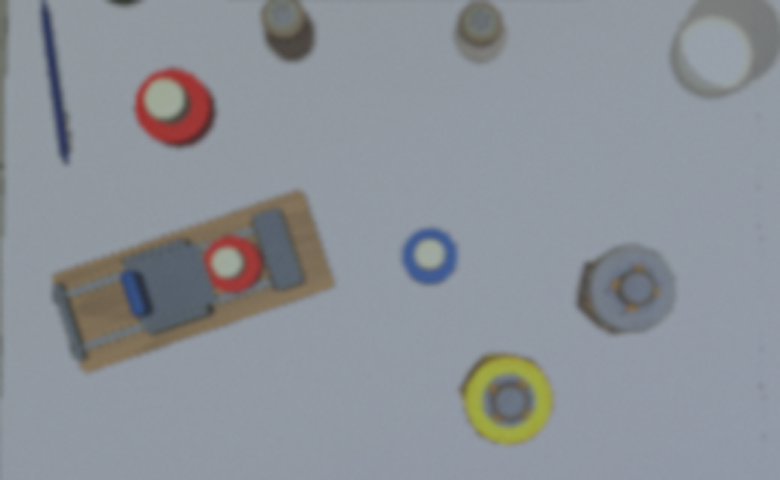

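The crop confirms it: the smaller red cap sits in the clamp at top-view pixel (248,217), and the larger red one at (228,165) stands loose. The grey jar is at (380,226). I'll go above the jar first.

Request:
{"api": "step_arm", "payload": {
  "series": "-1 0.6 -0.19 0 0 0 0; -1 0.93 -0.29 0 0 0 0"
}}

```text
time: 1.1
tool_pos: [291.5, -414.4, 226.6]
tcp_rot: [-3.141, -0.001, 0.462]
contact_force: [0.6, 0.1, 0.3]
grip_width: 92.1
finger_force: 0.0
```

Request:
{"api": "step_arm", "payload": {
  "series": "-1 0.6 -0.19 0 0 0 0; -1 0.93 -0.29 0 0 0 0"
}}

```text
time: 1.3
tool_pos: [348.4, -359.7, 226.8]
tcp_rot: [-3.141, -0.001, 0.464]
contact_force: [-0.2, -1.0, 0.4]
grip_width: 91.7
finger_force: 0.0
```

Request:
{"api": "step_arm", "payload": {
  "series": "-1 0.6 -0.19 0 0 0 0; -1 0.93 -0.29 0 0 0 0"
}}

```text
time: 1.5
tool_pos: [404.8, -305.6, 226.9]
tcp_rot: [3.142, -0.001, 0.464]
contact_force: [0.0, -1.1, 0.8]
grip_width: 91.6
finger_force: 0.0
```

Request:
{"api": "step_arm", "payload": {
  "series": "-1 0.6 -0.19 0 0 0 0; -1 0.93 -0.29 0 0 0 0"
}}

```text
time: 1.7
tool_pos: [461.0, -251.6, 226.8]
tcp_rot: [3.142, -0.001, 0.464]
contact_force: [-0.2, 0.1, 0.1]
grip_width: 91.8
finger_force: 0.0
```

Request:
{"api": "step_arm", "payload": {
  "series": "-1 0.6 -0.19 0 0 0 0; -1 0.93 -0.29 0 0 0 0; -1 0.93 -0.29 0 0 0 0; -1 0.93 -0.29 0 0 0 0; -1 0.93 -0.29 0 0 0 0"
}}

```text
time: 2.2
tool_pos: [514.9, -200.6, 226.7]
tcp_rot: [3.142, 0.001, 0.462]
contact_force: [0.4, -1.0, 0.9]
grip_width: 91.9
finger_force: 0.0
```

```bash
cat >> h.py <<'E'
import pickle
def shot(things,tag):
    o=readout.get_obs(); c=vision.capture("wrist"); save(c,tag); r={}
    for th in things:
        r[th]=[(d["position"],round(d["p"],2)) for d in models.pinpoint(c,th)[:3]]
        for p,q in r[th]: print(th,np.round(p,1),q,"depthpt",np.round(at_depth(c,p,o),1))
    pickle.dump((c,o,r),open(tag+".pkl","wb")); return c,o,r
E
python3 -c "
from h import *
shot(['spout_top','jar'],'j1')"
```

```text
spout_top [332.9 182.2] 0.94 depthpt [ 534.3 -201.   129.5]
spout_top [188.7 220.9] 0.88 depthpt [ 450.3 -106.9  129.2]
jar [325.1 160.2] 0.75 depthpt [ 543.9 -189.5  102. ]
jar [234.1 183.9] 0.61 depthpt [ 480.1 -121.7   76.2]
```

View pics/j1.png

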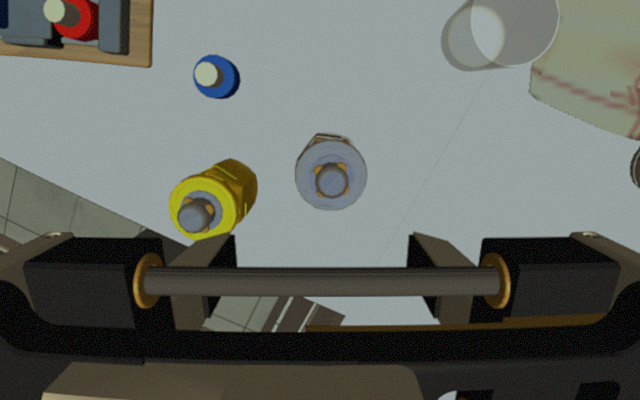

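Request:
{"api": "step_arm", "payload": {
  "series": "-1 0 -0.5 0 0 0 0; -1 0 -1 0 0 0 0; -1 0 -1 0 0 0 0; -1 0 -1 0 0 0 0; -1 0 -1 0 0 0 0"
}}

```text
time: 2.85
tool_pos: [480.2, -129.4, 227.0]
tcp_rot: [3.14, -0.0, 0.462]
contact_force: [-0.2, 0.3, 0.1]
grip_width: 91.4
finger_force: 0.0
```

```bash
python3 -c "
from h import *
shot(['spout_top','jar'],'j2')"
```

```text
spout_top [284.6 224. ] 0.9 depthpt [ 449.2 -109.9  128.1]
spout_top [425.8 186.6] 0.67 depthpt [ 530.2 -200.2  128.3]
jar [297.6 185. ] 0.96 depthpt [ 478.2 -106.2  101.4]
jar [392.2 161.6] 0.64 depthpt [ 534.7 -172.4  100.6]
```

The wrist view shows the grey jar's spout at (332,182). Its height comes out near 129 mm from depth in both views, as stated. Now to the clamp.

Request:
{"api": "step_arm", "payload": {
  "series": "-1 0.34 -0.43 0 0 0 0; -1 0.68 -0.85 0 0 0 0"
}}

```text
time: 3.2
tool_pos: [498.5, -43.7, 226.5]
tcp_rot: [3.142, 0.0, 0.459]
contact_force: [0.1, -0.2, -0.4]
grip_width: 92.0
finger_force: 0.0
```

Request:
{"api": "step_arm", "payload": {
  "series": "-1 0.34 -0.43 0 0 0 0; -1 0.68 -0.85 0 0 0 0"
}}

```text
time: 3.4
tool_pos: [517.0, 43.0, 226.6]
tcp_rot: [3.141, 0.0, 0.461]
contact_force: [0.5, 0.7, 0.8]
grip_width: 91.7
finger_force: 0.0
```

Request:
{"api": "step_arm", "payload": {
  "series": "-1 0.34 -0.43 0 0 0 0; -1 0.68 -0.85 0 0 0 0.026; -1 0.68 -0.85 0 0 0 0.026; -1 0.68 -0.85 0 0 0 0.026; -1 0.68 -0.85 0 0 0 0.026; -1 0.68 -0.85 0 0 0 0.026"
}}

```text
time: 4.0
tool_pos: [534.8, 125.6, 226.7]
tcp_rot: [3.141, 0.0, 0.299]
contact_force: [-0.6, -0.6, 0.1]
grip_width: 91.7
finger_force: 0.0
```

```bash
python3 -c "
from h import *
shot(['cap_center','jaw_tab','vise'],'c1')
c,o,r=pickle.load(open('j1.pkl','rb'));c2,o2,r2=pickle.load(open('j2.pkl','rb'))
print(tri([(c,r['spout_top'][0][0],o),(c2,r2['spout_top'][1][0],o2)]))"
```

```text
cap_center [344.6 165.7] 0.74 depthpt [560.3 109.4  63.2]
cap_center [470.7 199.2] 0.68 depthpt [563.9 -38.1  45.4]
cap_center [336.3  35.3] 0.65 depthpt [672.5 154.1  69.1]
jaw_tab [272.4 171.3] 0.83 depthpt [537.4 175.8  80.8]
vise [341.  160.4] 0.75 depthpt [563.8 114.1  58.7]
[ 531.07134341 -202.94714295  119.57113893]
```

View pics/c1.png

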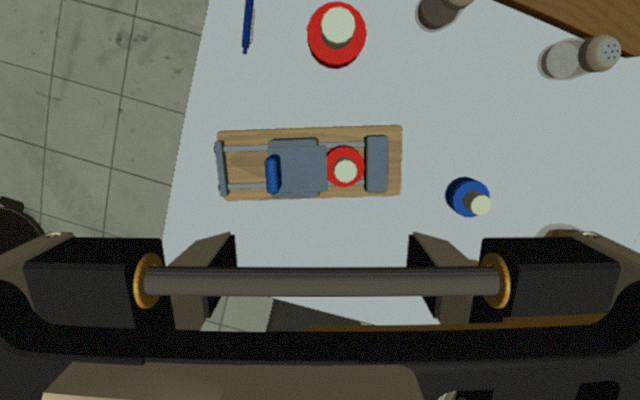

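The wrist view shows the clamp with the cap knob at (345,170), the blue tab at (272,173) and the fixed jaw at (376,164). Network points are a bit coarse, so I'll use depth-cloud centroids.

```bash
cat >> h.py <<'E'
def cloud(c,o=None):
    f=K(c); v,u=np.mgrid[0:400,0:640]; p=np.stack([u.ravel(),v.ravel()],1).astype(np.float64)
    km=np.array([[f,0,c["cx"]],[0,f,c["cy"]],[0,0,1]])
    d=(p-[c["cx"],c["cy"]])/f; q=d.copy()
    for _ in range(20): q=d/(1+c["k1"]*(q**2).sum(1,keepdims=True))
    R,t=pose(c,o); P=(np.c_[q,np.ones(len(q))]*c["depth"].reshape(-1,1))@R.T+t
    return P, c["frame"].reshape(-1,3).astype(int), c["depth"].ravel()>0
def blob(P,m,name):
    q=P[m]
    if len(q)<8: print(name,"few",len(q)); return
    r=cv2.minAreaRect(q[:,:2].astype(np.float32)); (x,y),rad=cv2.minEnclosingCircle(q[:,:2].astype(np.float32))
    print(name,len(q),"mean",q.mean(0).round(1),"med z",np.median(q[:,2]).round(1),"rect",np.round(r[0],1),np.round(r[1],1),round(r[2],1),"circ",round(x,1),round(y,1),round(rad,1))
def near(P,x,y,r): return np.hypot(P[:,0]-x,P[:,1]-y)<r
E
cat > m.py <<'E'
from h import *
for t in ("j1","j2"):
    c,o,_=pickle.load(open(t+".pkl","rb")); P,C,k=cloud(c,o)
    blob(P,k&near(P,532,-201,25)&(P[:,2]>123),t+" spout")
c,o,_=pickle.load(open("c1.pkl","rb")); P,C,k=cloud(c,o)
blob(P,k&near(P,557,102,25)&(P[:,2]>58)&(C.min(1)>110),"knob")
blob(P,k&near(P,535,173,40)&(P[:,2]>74),"tab")
blob(P,k&near(P,557,102,35)&(C[:,0]>2*C[:,1])&(P[:,2]>33)&(P[:,2]<48),"skirt")
blob(P,k&near(P,550,120,170)&(C[:,0]>1.25*C[:,2])&(C[:,0]<1.8*C[:,1])&(P[:,2]>8)&(P[:,2]<17),"base")
t=vision.capture("top"); P,C,k=cloud(t)
blob(P,k&near(P,535,173,40)&(P[:,2]>74),"top tab"); blob(P,k&near(P,557,102,22)&(P[:,2]>58)&(C.min(1)>110),"top knob"); blob(P,k&near(P,532,-201,25)&(P[:,2]>121),"top spout")
E
python3 m.py
```

```text
j1 spout 21684 mean [ 541.8 -196.   319.7] med z 330.9 rect [ 539.9 -198. ] [37.6 37.9] 66.2 circ 538.5 -198.7 24.0
j2 spout 5597 mean [ 534.2 -185.1  290.3] med z 315.6 rect [ 530.5 -193. ] [37.7 38.6] 59.2 circ 529.5 -192.8 22.7
knob 456 mean [556.5 106.4  92.5] med z 63.3 rect [555.4  98.3] [39.9 22.3] 89.4 circ 556.3 98.6 21.0
tab 41032 mean [546.3 175.8 316.7] med z 325.6 rect [547.6 177.9] [55.5 61.4] 57.7 circ 546.5 175.4 37.2
skirt 766 mean [558.4 107.6  39.1] med z 39.1 rect [556.4 105.1] [43.5 40.5] 17.1 circ 555.6 106.8 22.2
base 5300 mean [548.4 152.   11.1] med z 11.1 rect [579.6 154.9] [158.9 213.8] 18.9 circ 549.8 145.0 114.6
top tab 2212 mean [534.1 162.1 583.6] med z 585.4 rect [533.1 162.3] [58.1 79.3] 81.4 circ 535.0 173.0 40.0
top knob few 1
top spout 134 mean [ 533.1 -202.4  128.6] med z 128.8 rect [ 532.7 -202.7] [25.9 26.5] 34.5 circ 534.0 -203.9 15.6
```

```bash
sed -i 's/P\[:,2\]>123)/P[:,2]>125)\&(P[:,2]<135)/; s/P\[:,2\]>58)/P[:,2]>60)\&(P[:,2]<68)/g; s/P\[:,2\]>74)/P[:,2]>76)\&(P[:,2]<86)/g; s/P\[:,2\]>121)/P[:,2]>125)\&(P[:,2]<135)/; s/550,120,170/548,145,120/; s/C.min(1)>110/C.min(1)>70/g' m.py; python3 m.py
```

```text
j1 spout 687 mean [ 533.3 -200.4  127.7] med z 127.9 rect [ 533.2 -200.7] [24.9 24.8] 59.0 circ 533.1 -200.6 13.1
j2 spout 694 mean [ 532.8 -199.3  127.6] med z 127.8 rect [ 532.5 -199.9] [25.  25.7] 18.2 circ 532.5 -199.8 13.3
knob 416 mean [555.5 107.1  63.1] med z 63.1 rect [555.4 106.9] [22.5 23.2] 35.1 circ 555.3 106.8 11.9
tab 414 mean [532.2 175.9  78.9] med z 79.1 rect [531.4 175.9] [35.8 12. ] 19.0 circ 531.1 176.7 17.9
skirt 766 mean [558.4 107.6  39.1] med z 39.1 rect [556.4 105.1] [43.5 40.5] 17.1 circ 555.6 106.8 22.2
base 5300 mean [548.4 152.   11.1] med z 11.1 rect [579.6 154.9] [158.9 213.8] 18.9 circ 549.8 145.0 114.6
top tab few 0
top knob few 0
top spout 116 mean [ 532.9 -202.5  129.4] med z 129.4 rect [ 533.  -203.1] [24.5 24.1] 89.6 circ 532.9 -202.7 13.8
```

The knob is at (555.4,106.9) and the tab at (531.6,176.0). They are 73.1 mm apart, so the jaw is about 2.6 mm open. Clamp yaw is 19°, and the heights match the text. Next I'll grip the tab.

Request:
{"api": "step_arm", "payload": {
  "series": "0 0.148 -0.614 0.3 0 0 -0.0052; 0 0.148 -0.614 0.8 0 0 -0.0052; 0 0.148 -0.614 0.95 0 0 -0.0052; 0 0.148 -0.614 0.95 0 0 -0.0052; 0 0.148 -0.614 0.95 0 0 -0.0052; 0 0.148 -0.614 0.95 0 0 -0.0052; 0 0.148 -0.614 0.95 0 0 -0.0052"
}}

```text
time: 5.0
tool_pos: [532.5, 177.1, 152.3]
tcp_rot: [3.141, -0.003, 0.331]
contact_force: [0.5, 0.2, -0.2]
grip_width: 46.6
finger_force: 0.0
```

Run:
```python
from h import *
c,o,r=shot(['jaw_tab'],'c2'); P,C,k=cloud(c,o)
blob(P,k&near(P,531,176,30)&(P[:,2]>76)&(P[:,2]<84),"tab"); print(o["tool_pos"],o["tcp_rot"],o["grip_width"])
blob(P,k&near(P,555.4,107,25)&(P[:,2]>60)&(P[:,2]<68),"knob")
```

```text
jaw_tab [322.9 209.2] 0.55 depthpt [534.7 177.1  79.5]
tab 653 mean [532.4 176.4  79. ] med z 79.1 rect [531.7 176.4] [35.1 11.5] 19.3 circ 531.4 177.2 17.6
[532.51987632 177.11325441 152.28979024] [ 3.14102645e+00 -2.83104854e-03  3.31305914e-01] 46.63282791121739
knob 616 mean [555.8 108.   63. ] med z 63.1 rect [555.5 107.5] [22.2 22.4] 37.8 circ 555.1 107.5 11.9
```

Request:
{"api": "step_arm", "payload": {
  "series": "0 0 0 0.5 0 0 0; 0 0 0 1 0 0 0; 0 0 0 1 0 0 0"
}}

```text
time: 5.4
tool_pos: [528.2, 176.7, 66.6]
tcp_rot: [-3.14, 0.009, 0.332]
contact_force: [-0.5, -0.6, -0.4]
grip_width: 46.0
finger_force: 0.0
```

Request:
{"api": "step_arm", "payload": {
  "series": "0 0 0 0.22 0 0 0; 0 0 0 0.22 0 0 0; 1 0 0 0.22 0 0 0; 1 0 0 0.22 0 0 0; 1 0 0 0.22 0 0 0; 1 0 0 0.22 0 0 0; 1 0 0 0.22 0 0 0; 1 0 0 0.22 0 0 0"
}}

```text
time: 6.2
tool_pos: [531.9, 177.4, 53.6]
tcp_rot: [3.141, -0.001, 0.332]
contact_force: [-1.4, -1.0, 4.3]
grip_width: 12.0
finger_force: 30.0
```

Request:
{"api": "step_arm", "payload": {
  "series": "1 0 -0.1 0 0 0 0; 1 0 -0.2 0 0 0 0; 1 0 -0.3 0 0 0 0; 1 0 -0.4 0 0 0 0; 1 0 -0.5 0 0 0 0; 1 0 -0.55 0 0 0 0; 1 0 -0.57 0 0 0 0; 1 0 -0.58 0 0 0 0; 1 0 -0.585 0 0 0 0; 1 0 -0.585 0 0 0 0; 1 0 -0.585 0 0 0 0"
}}

```text
time: 7.3
tool_pos: [516.9, 220.8, 53.6]
tcp_rot: [3.14, -0.001, 0.332]
contact_force: [1.8, -7.7, 5.2]
grip_width: 11.8
finger_force: 30.0
```

Request:
{"api": "step_arm", "payload": {
  "series": "1 0 -0.01 0 0 0 0; 1 0 -0.02 0 0 0 0; 1 0 -0.02 0 0 0 0; 1 0 -0.02 0 0 0 0"
}}

```text
time: 7.7
tool_pos: [516.9, 220.9, 53.6]
tcp_rot: [3.137, -0.001, 0.332]
contact_force: [3.5, -14.2, 5.6]
grip_width: 11.6
finger_force: 30.0
```

The jaw is against its stop: the force rises and the tool no longer moves. I'll ease off, release and lift.

Request:
{"api": "step_arm", "payload": {
  "series": "1 0 0.015 0 0 0 0; 0 0 0.015 0 0 0 0; 0 0 0.015 0 0 0 0; 0 0 0.015 0 0 0 0; 0 0 0.015 0 0 0 0; 0 0 0.015 0 0 0 0; 0 0 0.015 -0.5 0 0 0; 0 0 0.015 -1 0 0 0; 0 0 0.015 -1 0 0 0"
}}

```text
time: 8.6
tool_pos: [519.2, 223.2, 138.5]
tcp_rot: [3.141, -0.01, 0.332]
contact_force: [-0.1, -0.2, -0.1]
grip_width: 45.9
finger_force: 0.0
```

Request:
{"api": "step_arm", "payload": {
  "series": "0 0 0.5 0 0 0 0; 0 0 1 0 0 0 0; 0 0 1 0 0 0 0; 0 0 1 0 0 0 0; 0 0 1 0 0 0 0"
}}

```text
time: 9.1
tool_pos: [541.8, 147.2, 132.7]
tcp_rot: [-3.141, 0.001, 0.332]
contact_force: [0.2, 0.4, -1.1]
grip_width: 46.1
finger_force: 0.0
```

Run:
```python
from h import *
c,o,r=shot(['cap_center'],'c3'); P,C,k=cloud(c,o)
blob(P,k&near(P,516,221,30)&(P[:,2]>76)&(P[:,2]<84),"tab"); print(np.round(o["tool_pos"],1),o["tcp_rot"],o["grip_width"])
blob(P,k&near(P,555.4,107,25)&(P[:,2]>60)&(P[:,2]<68),"knob")
```

```text
cap_center [527.8 246.9] 0.8 depthpt [562.7 -36.6  37.3]
cap_center [376.9 202.7] 0.77 depthpt [562.2 111.5  62.9]
cap_center [374.3  25.5] 0.63 depthpt [671.5 156.9  69.2]
tab 704 mean [519.1 220.7  78.8] med z 78.9 rect [518.3 221.2] [31.8 12.5] 19.3 circ 518.8 219.7 16.3
[541.8 147.2 132.7] [-3.14115097e+00  6.82154777e-04  3.32451360e-01] 46.076270028680064
knob 758 mean [555.8 107.5  63. ] med z 63.1 rect [555.4 107.1] [22.8 23. ] 10.8 circ 555.3 107.0 12.0
```

View pics/c3.png

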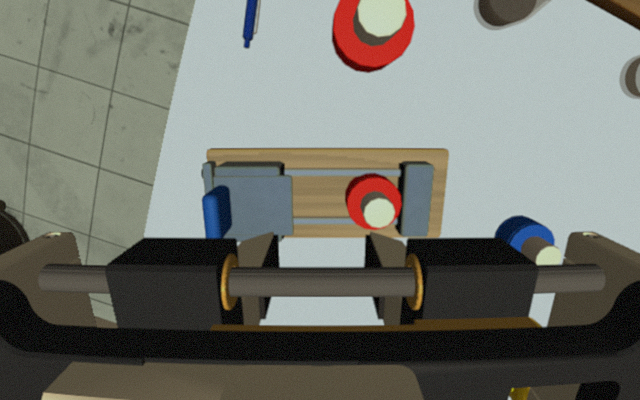

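The jaw is fully open: the tab at (216,212) is about 120 mm from the cap, which is still standing with its knob at (378,212). Going for the cap.

Request:
{"api": "step_arm", "payload": {
  "series": "0 0 0.4 0 0 0 0; 0 0 0.529 0.3 0 0 0; 0 0 0.529 0.8 0 0 0; 0 0 0.529 0.8 0 0 0; 0 0 0.529 0.8 0 0 0; 0 0 0.529 0.8 0 0 0"
}}

```text
time: 9.8
tool_pos: [557.1, 107.3, 70.9]
tcp_rot: [3.141, -0.003, 0.333]
contact_force: [0.1, 0.0, 0.1]
grip_width: 45.7
finger_force: 0.0
```

Request:
{"api": "step_arm", "payload": {
  "series": "0 0 0 0.2 0 0 0; 0 0 0 0.33 0 0 0; 0 0 0 0.33 0 0 0; 1 0 0 0.33 0 0 0; 1 0 0 0.33 0 0 0; 1 0 0 0.33 0 0 0; 1 0 0 0.33 0 0 0; 1 0 0 0.33 0 0 0"
}}

```text
time: 10.6
tool_pos: [556.4, 106.5, 43.2]
tcp_rot: [3.141, -0.001, 0.332]
contact_force: [-0.8, 0.2, 3.8]
grip_width: 22.9
finger_force: 30.0
```

Request:
{"api": "step_arm", "payload": {
  "series": "1 0 0 -0.2 0 0 0; 1 0 0 -0.5 0 0 0; 1 0 0 -1 0 0 0; 1 0 0 -1 0 0 0"
}}

```text
time: 11.0
tool_pos: [559.1, 106.7, 127.7]
tcp_rot: [3.139, -0.009, 0.332]
contact_force: [0.7, -0.1, -0.7]
grip_width: 22.9
finger_force: 30.0
```

Request:
{"api": "step_arm", "payload": {
  "series": "1 0 0 -0.5 0 0 0; 1 0 0 -1 0 0 0; 1 0 0 -1 0 0 0; 1 0 0 -1 0 0 0; 1 0 0 -1 0 0 0; 1 0 0 -1 0 0 0"
}}

```text
time: 11.6
tool_pos: [555.2, 106.4, 200.9]
tcp_rot: [-3.141, 0.003, 0.332]
contact_force: [0.0, 0.4, -0.8]
grip_width: 23.1
finger_force: 30.0
```

Run:
```python
from h import *
o=readout.get_obs(); print({k:np.round(o[k],2) for k in("tool_pos","tcp_rot","contact_force","grip_width")})
c=vision.capture("wrist"); save(c,"g1"); P,C,k=cloud(c,o)
m=k&near(P,*o["tool_pos"][:2],40)&(C[:,0]>2*C[:,1])&(C[:,0]>60)&(P[:,2]>120)
blob(P,m,"red in hand"); q=P[m]; print(np.percentile(q[:,2],[2,50,98]))
t=vision.capture("scene"); P,C,k=cloud(t)
m=k&near(P,*o["tool_pos"][:2],45)&(C[:,0]>2*C[:,1])&(C[:,0]>60)&(P[:,2]>120)
blob(P,m,"scene red"); print(np.percentile(P[m][:,2],[2,50,98]) if m.any() else 0)
f=t["frame"]; p=proj(t,o["tool_pos"]).astype(int); print(p)
a=f[max(p[1]-80,0):p[1]+80,p[0]-80:p[0]+80]; b=c["frame"][150:310,200:440]
cv2.imwrite("pics/g.png",np.hstack([cv2.resize(a,(400,400)),cv2.resize(b,(400,400))])[...,::-1])
```

```text
{'tool_pos': array([555.16, 106.42, 200.87]), 'tcp_rot': array([-3.14,  0.  ,  0.33]), 'contact_force': array([ 0.02,  0.4 , -0.76]), 'grip_width': np.float64(23.11)}
red in hand 2048 mean [569.3 111.9 192.4] med z 196.3 rect [565.4 110.7] [20.7 39.7] 21.1 circ 563.1 109.8 19.9
[172.5176546  196.29083484 198.46331599]
scene red 220 mean [546.8 118.2 192.6] med z 197.2 rect [550.9 112. ] [43.1 37.5] 39.9 circ 554.1 108.5 23.7
[172.87282495 197.17668525 200.08607598]
[295 194]
```

View pics/g.png

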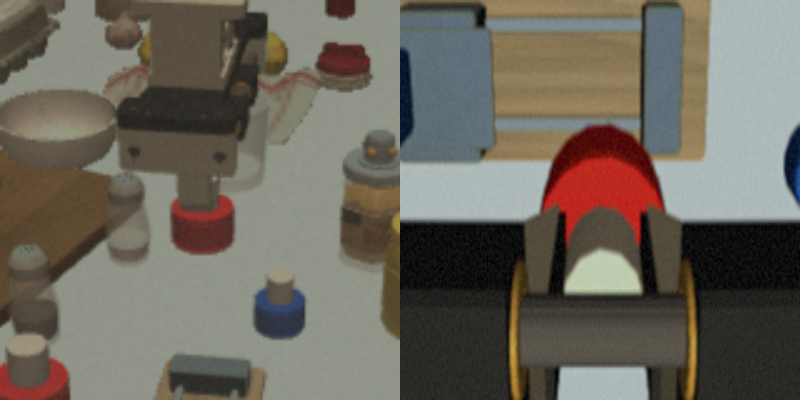

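The cap is held upright with the shoulder about 2–3 mm below the fingertips, and the clamp is empty and open. Carrying it to a hover short of the spout.

Request:
{"api": "step_arm", "payload": {
  "series": "1 -0.15 0.27 0 0 0 0; 1 -0.33 0.58 0 0 0 0; 1 -0.503 0.883 0 0 0 0"
}}

```text
time: 12.0
tool_pos: [540.5, 26.0, 201.9]
tcp_rot: [-3.141, 0.001, 0.333]
contact_force: [0.0, -0.5, 0.7]
grip_width: 23.3
finger_force: 30.0
```

Request:
{"api": "step_arm", "payload": {
  "series": "1 -0.17 0.3 0 0 0 0; 1 -0.33 0.58 0 0 0 0; 1 -0.503 0.883 0 0 0 0"
}}

```text
time: 12.3
tool_pos: [525.6, -54.2, 202.1]
tcp_rot: [-3.141, 0.001, 0.332]
contact_force: [0.3, -0.0, -1.0]
grip_width: 23.1
finger_force: 30.0
```

Request:
{"api": "step_arm", "payload": {
  "series": "1 -0.17 0.3 0 0 0 0; 1 -0.33 0.58 0 0 0 0; 1 -0.503 0.883 0 0 0 0"
}}

```text
time: 12.6
tool_pos: [510.5, -134.1, 202.1]
tcp_rot: [-3.141, 0.001, 0.332]
contact_force: [-0.7, -0.8, -0.2]
grip_width: 23.2
finger_force: 30.0
```

Request:
{"api": "step_arm", "payload": {
  "series": "1 -0.17 0.3 0 0 0 0; 1 -0.33 0.58 0 0 0 0; 1 -0.503 0.883 0 0 0 0; 1 -0.503 0.883 0 0 0 0; 1 -0.503 0.883 0 0 0 0; 1 -0.503 0.883 0 0 0 0; 1 -0.503 0.883 0 0 0 0"
}}

```text
time: 13.3
tool_pos: [496.2, -212.1, 202.6]
tcp_rot: [-3.141, 0.0, 0.333]
contact_force: [-0.8, -0.1, -2.3]
grip_width: 23.2
finger_force: 30.0
```

Run:
```python
from h import *
from scipy.optimize import least_squares
o=readout.get_obs(); T=np.array(o["tool_pos"]); print({k:np.round(o[k],3) for k in("tool_pos","tcp_rot","contact_force","grip_width")})
R=Ro.from_euler('xyz',o["tcp_rot"]).as_matrix()
c=vision.capture("wrist"); save(c,"h1"); P,C,k=cloud(c,o)
s=k&near(P,533,-200,25)&(P[:,2]>125)&(P[:,2]<133); blob(P,s,"spout")
red=k&near(P,*T[:2],40)&(C[:,0]>2*C[:,1])&(C[:,0]>50)&(P[:,2]>150)
L=(P-T)@R
q=L[red]; print("local z pct",np.percentile(q[:,2],[1,50,99]).round(1))
side=q[(q[:,2]>6)&(q[:,2]<26)]; print(len(side))
f=least_squares(lambda a:np.hypot(side[:,0]-a[0],side[:,1]-a[1])-22.5,[0,0],loss="soft_l1").x; print("cap axis local (skirt side)",f.round(2))
sp=P[s]; (x,y),r=cv2.minEnclosingCircle(sp[:,:2].astype(np.float32)); print("spout local",((np.array([x,y,sp[:,2].mean()])-T)@R).round(2),r, ((np.array(cv2.minAreaRect(sp[:,:2].astype(np.float32))[0]+(128,))-T)@R).round(2))
```

```text
{'tool_pos': array([ 496.171, -212.129,  202.628]), 'tcp_rot': array([-3.141,  0.   ,  0.333]), 'contact_force': array([-0.841, -0.083, -2.337]), 'grip_width': np.float64(23.152)}
spout 870 mean [ 533.2 -200.5  127.7] med z 127.9 rect [ 533.2 -200.5] [25.2 24.8] 36.2 circ 533.1 -200.6 13.0
local z pct [-2.1  4.5 27.9]
623
cap axis local (skirt side) [-1.41 -0.52]
spout local [38.66  1.21 74.92] 12.961384773254395 [38.76  1.17 74.62]
```

View pics/h1.png

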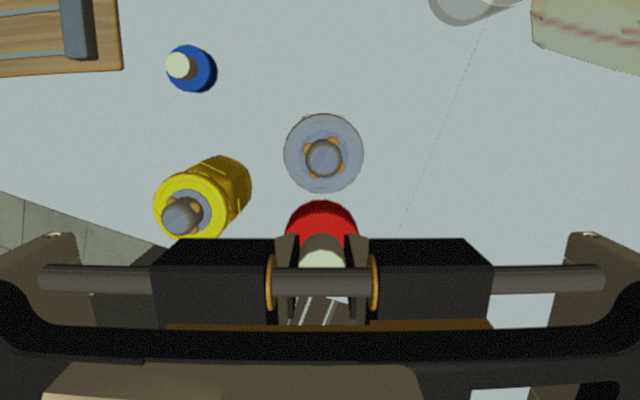

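The view shows the spout at (323,157) and the cap held in the fingers at (321,235). I need to shift 40.0 mm in tool x and 1.6 mm in tool y, then descend with force checks.

Request:
{"api": "step_arm", "payload": {
  "series": "1 0.25 0.01 0 0 0 0; 1 0.5 0.02 0 0 0 0; 1 0.5 0.02 0 0 0 0; 1 0.5 0.02 0 0 0 0; 1 0.5 0.02 0 0 0 0; 1 0.5 0.02 0.2 0 0 0; 1 0.5 0.02 0.4 0 0 0; 1 0.5 0.02 0.4 0 0 0; 1 0.5 0.02 0.4 0 0 0; 1 0.5 0.02 0.4 0 0 0"
}}

```text
time: 14.35
tool_pos: [534.6, -201.9, 171.8]
tcp_rot: [3.14, -0.001, 0.332]
contact_force: [0.6, 0.2, 0.2]
grip_width: 23.2
finger_force: 30.0
```

Request:
{"api": "step_arm", "payload": {
  "series": "1 0 0 0.05 0 0 0; 1 0 0 0.1 0 0 0; 1 0 0 0.14 0 0 0; 1 0 0 0.18 0 0 0; 1 0 0 0.18 0 0 0; 1 0 0 0.18 0 0 0"
}}

```text
time: 14.95
tool_pos: [534.4, -201.6, 156.2]
tcp_rot: [-3.142, 0.0, 0.332]
contact_force: [-0.1, 0.0, -1.1]
grip_width: 23.5
finger_force: 30.0
```

Request:
{"api": "step_arm", "payload": {
  "series": "1 0 0 0.03 0 0 0; 1 0 0 0.05 0 0 0; 1 0 0 0.06 0 0 0; 1 0 0 0.06 0 0 0; 1 0 0 0.06 0 0 0"
}}

```text
time: 15.45
tool_pos: [534.4, -201.6, 151.5]
tcp_rot: [3.141, -0.0, 0.332]
contact_force: [-0.2, 0.0, -0.7]
grip_width: 23.4
finger_force: 30.0
```

Request:
{"api": "step_arm", "payload": {
  "series": "1 0 0 0.01 0 0 0; 1 0 0 0.02 0 0 0; 1 0 0 0.03 0 0 0; 1 0 0 0.03 0 0 0; 1 0 0 0.03 0 0 0"
}}

```text
time: 15.95
tool_pos: [534.4, -201.5, 149.4]
tcp_rot: [3.141, -0.0, 0.332]
contact_force: [-0.1, 1.9, 3.9]
grip_width: 23.0
finger_force: 30.0
```

Request:
{"api": "step_arm", "payload": {
  "series": "1 0 -0.01 0.01 0 0 0; 1 0 -0.01 0.02 0 0 0; 1 0 -0.01 0.03 0 0 0; 1 0 -0.01 0.03 0 0 0; 1 0 -0.01 0.03 0 0 0"
}}

```text
time: 16.45
tool_pos: [534.6, -200.9, 147.7]
tcp_rot: [3.14, -0.001, 0.332]
contact_force: [-1.7, 1.4, 7.6]
grip_width: 23.0
finger_force: 30.0
```

Request:
{"api": "step_arm", "payload": {
  "series": "1 0 0 0.01 0 0 0; 1 0 0 0.02 0 0 0; 1 0 0 0.03 0 0 0; 1 0 0 0.03 0 0 0; 1 0 0 0.03 0 0 0"
}}

```text
time: 16.95
tool_pos: [533.9, -200.8, 143.7]
tcp_rot: [-3.141, 0.001, 0.332]
contact_force: [0.1, -0.4, -1.0]
grip_width: 23.2
finger_force: 30.0
```

The force dropped, so the lip has passed the balls. Going on to home.

Request:
{"api": "step_arm", "payload": {
  "series": "1 0 0 0.02 0 0 0; 1 0 0 0.04 0 0 0; 1 0 0 0.05 0 0 0; 1 0 0 0.05 0 0 0; 1 0 0 0.05 0 0 0"
}}

```text
time: 17.45
tool_pos: [533.6, -200.5, 139.6]
tcp_rot: [-3.14, 0.001, 0.332]
contact_force: [-0.7, -0.5, -8.2]
grip_width: 23.4
finger_force: 30.0
```

Request:
{"api": "step_arm", "payload": {
  "series": "1 0 0 0.01 0 0 0; 1 0 0 0.02 0 0 0; 1 0 0 0.02 0 0 0; 1 0 0 0.02 0 0 0"
}}

```text
time: 17.85
tool_pos: [534.1, -200.9, 139.0]
tcp_rot: [3.141, -0.0, 0.332]
contact_force: [-0.5, 1.4, -3.7]
grip_width: 23.3
finger_force: 30.0
```

Request:
{"api": "step_arm", "payload": {
  "series": "1 0 0 0.01 0 0 0; 1 0 0 0.02 0 0 0; 1 0 0 0.02 0 0 0; 1 0 0 0.02 0 0 0"
}}

```text
time: 18.25
tool_pos: [534.4, -201.0, 137.6]
tcp_rot: [3.141, -0.001, 0.332]
contact_force: [0.1, 0.9, -0.5]
grip_width: 23.3
finger_force: 30.0
```

Request:
{"api": "step_arm", "payload": {
  "series": "1 0 0 0.01 0 0 0; 1 0 0 0.01 0 0 0; 1 0 0 0.01 0 0 0; 1 0 0 0.01 0 0 0"
}}

```text
time: 18.65
tool_pos: [534.1, -200.8, 136.4]
tcp_rot: [3.141, -0.0, 0.332]
contact_force: [0.9, -0.0, -0.5]
grip_width: 23.1
finger_force: 30.0
```

Request:
{"api": "step_arm", "payload": {
  "series": "1 0 0 0.01 0 0 0; 1 0 0 0.01 0 0 0; 1 0 0 0.01 0 0 0; 1 0 0 0.01 0 0 0"
}}

```text
time: 19.05
tool_pos: [534.3, -200.9, 136.2]
tcp_rot: [3.141, -0.001, 0.332]
contact_force: [-1.4, 2.2, 5.7]
grip_width: 23.4
finger_force: 30.0
```

Request:
{"api": "step_arm", "payload": {
  "series": "1 0 0 0.01 0 0 0; 1 0 0 0.01 0 0 0; 1 0 0 0.01 0 0 0; 1 0 0 0.01 0 0 0"
}}

```text
time: 19.45
tool_pos: [534.4, -200.9, 136.1]
tcp_rot: [3.14, -0.001, 0.332]
contact_force: [-2.7, 0.7, 9.1]
grip_width: 23.1
finger_force: 30.0
```

It is hard against the roof at the predicted height. I'll average the force and check the picture.

Run:
```python
from h import *
F=[]
for i in range(8):
    c=vision.capture("wrist" if i else "scene"); 
    if i==0: s=c
    o=readout.get_obs(); F.append(o["contact_force"])
print(np.mean(F,0).round(1),np.std(F,0).round(1),np.round(o["tool_pos"],1))
P,C,k=cloud(s); m=k&near(P,533,-201,40)&(C[:,0]>2*C[:,1])&(C[:,0]>60)&(P[:,2]>90); print(np.percentile(P[m][:,2],[2,50,98]))
a=s["frame"][100:260,260:440]; b=c["frame"][120:300,200:440]
cv2.imwrite("pics/end.png",np.hstack([cv2.resize(a,(400,360)),cv2.resize(b,(400,360))])[...,::-1])
```

```text
[-2.8  1.3 10.4] [0.5 0.4 0.5] [ 534.4 -200.9  136.1]
[109.23824425 131.56198616 135.72487629]
```

View pics/end.png

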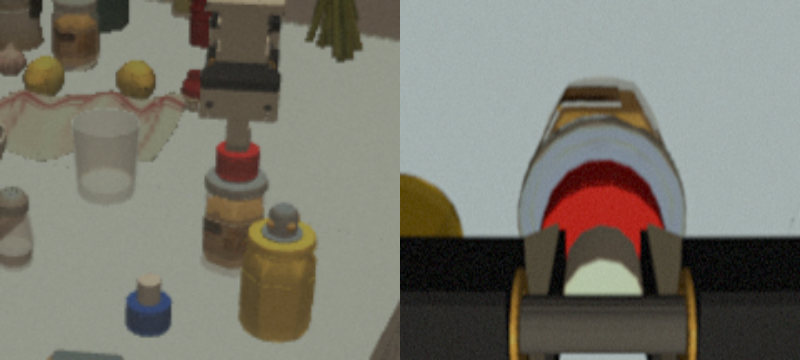

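The cap is seated on the grey jar, which stands upright, and the fingers press with 10.4 N. Handing in.

```bash
python3 -c "
from plant import order
print(order.close_job())"
```

```text
the job is handed in; nothing more can be done
None
```

I handed the job in with the jaw at its open stop, the red cap clicked fully home on the grey jar's spout, and the fingers still gripping it and pressing down at about 10 N; the jar is upright, the run took about 20 s, and I never touched the mills or the glass.

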